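# Gauge the gap of the weld tooling with a taper gauge

## Robot

A 6-joint arm with a two-finger parallel gripper is mounted at the origin on the work surface. World frame = base frame: x ahead of the robot, y to its left, z up, the work surface at z = 0. Lengths are in m, angles in degrees, forces in N, time in s.
With the tool pointing down it reaches from about 0.4 to 0.825 m from the base axis. Payload 7 kg.
Tool frame: the origin (TCP) lies between the finger pads; the fingertips stand 19 mm ahead of it and the grasp point (between the pads) is the TCP (r.tip_extent is the distance from the TCP to the fingertips, in m); z points along the fingers, y is the direction in which the jaws open and shut (so a half turn about z gives the same grasp; the last joint's range is limited). The gripper opens to 88 mm and grips with 3 to 60 N. Pads are 19 mm wide; open, the fingers measure 130 mm over their backs; the gripper's body (78 mm by 193 mm) begins 47 mm behind the grasp point.
Start: joints at [81.996, 20.546, 0.682, 0, -70.136, -16.507], TCP at [0.28, 0.614, 0.246] pointing down, gripper open.
Joint ranges: [-176.03, 176.03], [-82.01, 121.73], [-58.28, 71.71], [-173.87, 95.51], [-174.79, -0.11], [-173.66, 173.66]. Speed limits (degrees/s): [136.94, 136.94, 172.46, 180, 180, 180].

## Interface

Orientations are given as [roll, pitch, yaw] about the fixed x, y, z axes, in that order (R = Rz(yaw) Ry(pitch) Rx(roll)).
In Python, from plant import r, capture, workorder, spotter gives the robot as it stands.
- The arm moves only by the tool step_arm, never from a script. Its argument "motion" is a list of rows, each a list of 5 numbers: the finger opening in m, from 0 to 0.0876, then the shift along the tool's x, y, z in m, then the turn about the tool's z in rad. In form: [[grip, dx, dy, dz, roll], ...]. A call has 1 to 5 rows; each row is the pose to reach, as a shift and turn from the pose commanded when the call began, along the tool's axes at that moment; what a row does not reach only later rows make up. A row lasts 1/8 s, in which the tool goes at most 62.5 mm and 10.7 degrees, less where a joint would pass 70% of its speed; a pose out of reach is approached as far as the arm can. A call with a gripper value outside its range is refused whole. The fingers move at their own pace and stop on an object; "newtons" is the grip in N (left out, the last holds). Time passes only in rows, so rows that repeat a pose let the fingers close. It gives the time, the measured TCP pose, the force and the opening at its end, in the units of the state.
- r.get_state(): the state, without advancing time (a new reading comes with each control period).
- capture(name): name is "scene" or "top" or "wrist"; returns a dict with "image" (400x640x3 uint8, red, green, blue), "z_map" (400x640 float32, m along the optical axis (not along the pixel's ray), 0 where there is no reading), "fx", "fy", "cx", "cy" (pixels), "D" ([k1, k2, p1, p2, k3] as OpenCV has them; the pictures are not rectified), "pose" (4x4, takes a point from camera to world coordinates). Camera axes: x right, y down, z forward; pixel columns grow to the right and rows downward; lengths in m; the calibration is good to about 2 mm. A picture is of the moment at which its call begins.
- workorder.close_job(): hands the job in, once; it reports no verdict.
Trained networks look in the newest picture that a camera, given by its name, has taken for a name from the list of things; names that differ only in an ending like _2 or _b are one class to them, and where a whole thing is asked for, a point or a joint stands for the part that bears it (a point fixed in the world has none). Each returns a list of dicts, best first, with "p" (0 to 1); they miss things now and then, are a little off and sometimes report something else, mostly with a low value. They report only what shows in the picture. A call takes as long as a camera call. They do not tell look-alikes from the thing itself.
- spotter.regions_of(camera, label): "mask" (400x640 bool, what is visible of it).
- spotter.tip_of(camera, label): "location" ([x, y, z] in m, in world coordinates, good to about 4 mm: a listed point, or the origin of a listed thing).
The state is a dict: "time_s": time; "joints": joint angles; "qd": joint speeds; "joint_torque": joint torques, N m; "tcp_pos": TCP position; "eef_rot": TCP orientation; "contact_force": force on the tool from outside, world axes, zero at the start; "moment": the same for the moment, N m; "gripper_width": finger opening in m.
Only numpy, scipy, OpenCV 4.12 (cv2) and the standard library are available. Lean on these libraries where they do the work, as an engineer would, in place of code of your own. Each camera call takes 0.05 s, during which the arm holds its last target.

## Task

Pick up the steel taper gauge (the long narrow strip that thins to a nose) from the cardboard sheet and slide its thin end straight in from the open front between the two plates of the weld tooling until it drags snugly against both plates. Do not force it: the upper plate must not be pushed up. Finish still gripping the gauge, keeping it wedged at that depth, and leave the other strips and the red rings where they lie.

Things in the scene. Friction and masses are not known exactly. Their poses are not given: they have to be found in the camera images.
- gauge: Loose steel taper gauge lying flat on the sheet, 160 mm long (x), 28 wide (y), 0.2 kg. Origin: centre of its flat underside; x points to the thin nose, z up. Rear part (x -80 to -30 mm) is 9 mm thick, parallel: grip it there, across the width. From x = -30 to the nose at x = +80 mm the top slopes evenly down from 9 to 2 mm thick. Snug: about 6 to 12 N of push, felt from both plates.
- gauge_tip (a point): Middle of the gauge's nose edge, on its underside (x = +80 mm of the gauge).
- lower_plate: Fixed aluminium lower plate of the weld tooling (small die set), 150 x 130 x 28 mm on a 12 mm base. Origin: centre of its underside, 12 mm above the table; its flat top is 40 mm above the table. x points from the open front to the back: the way to slide the gauge. Its front 40 mm (x -75 to -35 mm) is a bare ledge.
- upper_plate: Aluminium plate 100 x 130 x 18 mm over the lower one, stub on top. Origin: centre of underside; axes as lower plate; front edge at x = -50 mm. Gap 4.5 to 7 mm, differs each run: gauge jams 39 to 79 mm past the edge. Clamped by friction on 2 posts (18 mm thick, 30 mm behind its centre, 50 mm to each side, tops 91 mm above table); slips up if pushed with over about 35 N.
- sheet: Cardboard sheet lying fixed on the table, 220 x 270 mm, 4 mm thick. Origin: centre of its underside.
- short_strip: Plain steel strip 95 x 28 x 9 mm on the sheet, not needed. Origin: centre of underside, x along it.
- wide_strip: Plain steel strip 150 x 46 x 6 mm on the sheet, not needed. Origin: centre of underside, x along it.
- ring_a: Red plastic ring, 68 mm outside, 7 mm high, beside the tooling, not needed. Origin: centre of underside.
- ring_b: Another such red ring on the table near the middle, between the sheet and the tooling, not needed. Origin: centre of underside.
Mind the look-alikes: they are no part of the job. What is shaped like the gauge but black or purple is not meant.

How it is judged (in metres and radians):
On the way, in this order (a step that is already met when the one before it is completed fails the run):
1. the gauge is lifted off the sheet in the gripper (height (world z) of gauge above 0.03 m and contact force between gauge and the fingers above 1 N), for 0.2 s.
2. the gauge's nose is in under the front edge of the upper plate (x of gauge_tip in the frame of upper_plate above -0.045 m and z of gauge_tip in the frame of upper_plate below 0 m and z of gauge_tip in the frame of lower_plate above 0.025 m), for 0.1 s.
At the end, for the whole second after the job is handed in: Gauge held (fingers over 2 N) and still, nose 25 mm or more past the upper plate's front edge, within 30 mm of the middle and 10 degrees of straight; upper plate presses it with 1.5 to 25 N and has moved under 1.5 mm; it presses the lower plate with over 0.5 N (contact force between gauge and the fingers above 2 N and contact force between gauge and upper_plate between 1.5 and 25 N and contact force between gauge and lower_plate above 0.5 N and x of gauge_tip in the frame of upper_plate above -0.025 m and y of gauge_tip in the frame of upper_plate between -0.03 and 0.03 m and angle between the x axis of gauge and the x axis of lower_plate, either way round below 0.17 rad and z of gauge_tip in the frame of upper_plate below 0 m and z of gauge_tip in the frame of lower_plate above 0.025 m and linear speed of gauge below 0.01 m/s and distance of upper_plate from where it was at the start of the episode below 0.0015 m); the arm keeps its last pose, push and grip.
It fails at once if the upper plate is forced up (more than 1.5 mm) (distance of upper_plate from where it was at the start of the episode above 0.0015 m).
It fails at once if another strip or a ring is shifted by more than 30 mm (distance of any of short_strip, wide_strip, ring_a, ring_b from where it was at the start of the episode above 0.03 m).
It also fails if it takes over 64 s, if anything falls off the work surface, if the arm or the gripper's body presses on something with over 40 N, if the wrist force passes 120 N, or if a joint passes its speed limit or range.

## Working session

There is one attempt and no reset: what is moved stays moved. The work goes in short steps, Python scripts to look and compute and a tool call to move; the robot and the scene stay as the last step left them, time stands still between calls to the robot, and variables do not carry over. Pictures are saved under pics/ and viewed, and the job is handed in when it is done.

Besides the shell and the picture viewer there is one more tool, called after "Request:" in YAML: its name, and indented under it one key for each argument. step_arm: Moves the arm, as the interface text tells. Its arguments: {"type":"object","properties":{"motion":{"type":"array","items":{"type":"array","items":{"type":"number"}}},"newtons":{"type":"number"}},"required":["motion"]}

```bash
ls; mkdir -p pics; python3 - <<'E'
from plant import r,capture,workorder,spotter
import cv2,json
print(r.get_state(), r.tip_extent)
for n in ("scene","top","wrist"):
    c=capture(n); cv2.imwrite(f"pics/{n}0.png",c["image"][:,:,::-1]); print(n,c["fx"],c["fy"],c["cx"],c["cy"],c["D"]);print(c["pose"])
E
```

```text
pics
{'time_s': 0.0, 'joints': array([ 8.19962330e+01,  2.05909008e+01,  6.31970251e-01, -2.15212740e-02,
       -7.01338810e+01, -1.65059441e+01]), 'qd': array([-0.06342351, -0.06320684, -0.13106786,  0.04433425,  0.00510691,
       -0.07702572]), 'joint_torque': array([ 2.62803725e-03, -5.82729685e+01,  2.93050289e+01,  6.99738890e+00,
        6.93943395e-03, -1.58527764e-04]), 'tcp_pos': array([0.2798552 , 0.61373931, 0.24461057]), 'eef_rot': array([ 1.79905265e+02, -6.97446331e-03, -2.45170352e+01]), 'contact_force': array([0.28897335, 0.44512053, 0.55595019]), 'moment': array([ 0.02555778, -0.01497529,  0.02833661]), 'gripper_width': 0.0876289556645288} 0.019
scene 424.9687807670352 424.9687807670352 308.7374762912235 200.63003843671862 [0.02069932 0.         0.         0.         0.        ]
[[ 0.70421067  0.40711995 -0.5816706   1.17643105]
 [ 0.7098472  -0.3872306   0.58836164 -0.65447145]
 [ 0.0142931  -0.82722778 -0.56168488  0.65392768]
 [ 0.          0.          0.          1.        ]]
top 372.82772638144513 372.82772638144513 317.6995951415819 206.1794960091818 [0.01815989 0.         0.         0.         0.        ]
[[-0.01751217 -0.9914844   0.12904268  0.45395796]
 [-0.9998055   0.01853587  0.00673623 -0.06830385]
 [-0.00907078 -0.12889961 -0.99161616  1.04589554]
 [ 0.          0.          0.          1.        ]]
wrist 311.8648793128497 311.8648793128497 320.33896574568087 201.80497505498906 [-0.05876589  0.          0.          0.          0.        ]
[[-4.15032783e-01 -8.72609661e-01 -2.57488191e-01  3.48913215e-01]
 [-9.09806063e-01  3.98327742e-01  1.16567311e-01  5.83137542e-01]
 [ 8.46928118e-04  2.82643573e-01 -9.59224631e-01  3.84787399e-01]
 [ 0.00000000e+00  0.00000000e+00  0.00000000e+00  1.00000000e+00]]
```

View pics/scene0.png

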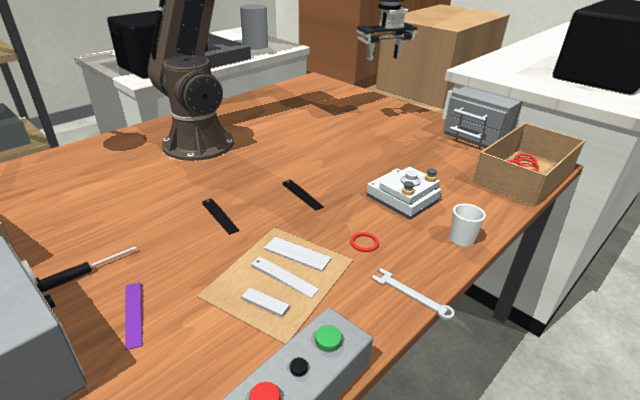

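View pics/top0.png

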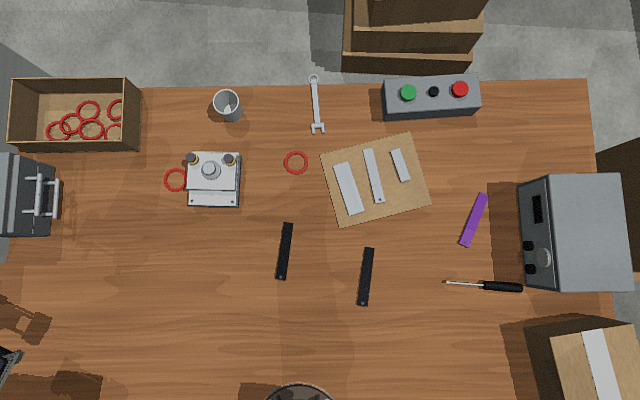

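View pics/wrist0.png

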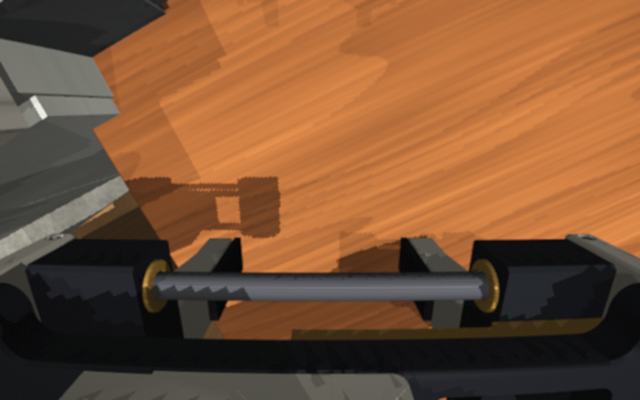

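The scene and top views show these candidates for the gauge (top-view pixels):
- Middle grey strip at (374,176).
- Wide strip at (348,188).
- Short strip at (401,165).
- Black look-alikes at (285,250) and (365,277).
- Purple look-alike at (473,220).

By its long, narrow shape I choose the middle one. Next I check it in a close crop and measure.

```bash
cat > h.py <<'E'
import numpy as np,cv2
from plant import r,capture,workorder,spotter
def K(c): return np.array([[c["fx"],0,c["cx"]],[0,c["fy"],c["cy"]],[0,0,1.]])
def rays(c,uv):
    p=cv2.undistortPoints(np.asarray(uv,float).reshape(-1,1,2),K(c),np.array(c["D"]))[:,0]
    return np.c_[p,np.ones(len(p))]
def pts(c,uv):
    uv=np.asarray(uv).reshape(-1,2); z=c["z_map"][uv[:,1].astype(int),uv[:,0].astype(int)]
    P=rays(c,uv)*z[:,None]; T=c["pose"]; return P@T[:3,:3].T+T[:3,3]
def atz(c,uv,z):
    d=rays(c,uv)@c["pose"][:3,:3].T; o=c["pose"][:3,3]
    return o+d*((z-o[2])/d[:,2])[:,None]
def proj(c,P):
    T=np.linalg.inv(c["pose"]); rv=cv2.Rodrigues(T[:3,:3])[0]
    return cv2.projectPoints(np.asarray(P,float).reshape(-1,1,3),rv,T[:3,3],K(c),np.array(c["D"]))[0][:,0]
def mpts(c,m):
    v,u=np.nonzero(m&(c["z_map"]>0)); return pts(c,np.c_[u,v])
E
python3 - <<'E'
from h import *
for n in ("scene","top"):
    c=capture(n)
    for l in ("gauge","short_strip","wide_strip","upper_plate","lower_plate","ring_a","sheet"):
        for d in spotter.regions_of(n,l)[:3]:
            m=d["mask"]; P=mpts(c,m); v,u=np.nonzero(m)
            uv=np.c_[u,v].astype(np.float32)
            print(n,l,round(d["p"],2),m.sum(),"uv",u.mean().round(),v.mean().round(),"P",np.median(P,0).round(4),"z",np.percentile(P[:,2],[5,95]).round(4))
    for l in ("gauge","gauge_tip","upper_plate","lower_plate","short_strip","wide_strip","ring_a"):
        print(n,l,[(round(d["p"],2),np.round(d["location"],4)) for d in spotter.tip_of(n,l)[:3]])
    im=c["image"][:,:,::-1]
    x0,y0,x1,y1=(230,225,360,325) if n=="scene" else (315,125,435,215)
    cv2.imwrite(f"pics/crop_{n}.png",cv2.resize(im[y0:y1,x0:x1],None,fx=6,fy=6,interpolation=cv2.INTER_CUBIC))
E
```

```text
scene gauge 0.95 505 uv 220.0 216.0 P [ 0.4022 -0.1911  0.0071] z [0.0014 0.0114]
scene gauge 0.86 352 uv 302.0 194.0 P [0.4696 0.0322 0.0075] z [0.0027 0.011 ]
scene gauge 0.84 870 uv 283.0 276.0 P [ 0.6744 -0.2223  0.011 ] z [0.0055 0.015 ]
scene short_strip 0.86 627 uv 265.0 301.0 P [ 0.7062 -0.2972  0.014 ] z [0.0086 0.0158]
scene wide_strip 0.9 965 uv 298.0 253.0 P [ 0.6464 -0.1494  0.0108] z [0.0077 0.0127]
scene upper_plate 0.79 1109 uv 408.0 184.0 P [0.6944 0.2048 0.0638] z [0.0513 0.0889]
scene lower_plate 0.6 1047 uv 401.0 196.0 P [0.6967 0.1672 0.0351] z [0.0139 0.0419]
scene ring_a 0.83 249 uv 364.0 240.0 P [0.7131 0.0043 0.0068] z [0.0008 0.0094]
scene sheet 0.81 6684 uv 273.0 287.0 P [ 0.6823 -0.2617  0.0051] z [0.0032 0.007 ]
scene gauge [(0.77, array([ 0.6798, -0.2159,  0.0047])), (0.63, array([ 0.5472, -0.4938,  0.0019])), (0.58, array([ 0.3977, -0.1885, -0.0013]))]
scene gauge_tip [(0.91, array([ 0.7561, -0.2057,  0.0028])), (0.71, array([ 0.5479,  0.0266, -0.0021])), (0.69, array([ 0.4748, -0.2023,  0.0039]))]
scene upper_plate [(0.78, array([0.6876, 0.2218, 0.0464
[... 1156 characters left out ...]
 928 uv 216.0 195.0 P [0.6147 0.2157 0.0396] z [0.0174 0.0429]
top gauge [(0.92, array([0.4635, 0.0339, 0.0017])), (0.83, array([ 3.957e-01, -1.846e-01, -3.000e-04])), (0.73, array([ 0.5422, -0.497 , -0.0018]))]
top gauge_tip [(0.84, array([ 0.5492,  0.0241, -0.0015])), (0.72, array([ 0.6173, -0.5293,  0.0034])), (0.58, array([ 0.4711, -0.2024, -0.0006]))]
top upper_plate [(0.59, array([0.6834, 0.2278, 0.044 ]))]
top lower_plate [(0.76, array([0.6622, 0.2278, 0.0092]))]
top short_strip [(0.54, array([ 0.7051, -0.2934,  0.0046]))]
top wide_strip [(0.68, array([ 0.6412, -0.1484,  0.0053]))]
top ring_a [(0.6, array([0.6762, 0.3452, 0.003 ])), (0.49, array([ 7.227e-01, -6.000e-04,  5.000e-04]))]
```

```bash
python3 - <<'E'
import cv2,numpy as np
a=cv2.imread("pics/crop_scene.png");b=cv2.imread("pics/crop_top.png")
b=cv2.copyMakeBorder(b,0,60,0,60,0)
cv2.imwrite("pics/crops.png",np.vstack([a[:300*2],]))
print(a.shape,b.shape)
E
python3 - <<'E'
from h import *
# gauge: depth along the strip, in both views; and rect
for n in ("scene","top"):
    c=capture(n)
    for d in spotter.regions_of(n,"gauge"):
        P=mpts(c,d["mask"]); 
        if abs(np.median(P,0)[:2]-[.672,-.221]).max()>.03: continue
        v,u=np.nonzero(d["mask"]); Q=atz(c,np.c_[u,v],0.011)
        (ctr,wh,ang)=cv2.minAreaRect(Q[:,:2].astype(np.float32)); print(n,ctr,wh,ang)
        X=Q[:,:2]-Q[:,:2].mean(0); w,V=np.linalg.eigh(X.T@X); a=V[:,1]*np.sign(V[0,1]); print("yaw",np.degrees(np.arctan2(a[1],a[0])),"mean",Q[:,:2].mean(0))
        s=(P[:,:2]-Q[:,:2].mean(0))@a
        for lo in np.arange(-.08,.08,.02):
            k=(s>=lo)&(s<lo+.02); print(round(lo,2),k.sum(),np.median(P[k,2]).round(4))
E
```

```text
(600, 780, 3) (600, 780, 3)
top (0.6738333702087402, -0.21945679187774658) (0.1591200828552246, 0.0292177926748991) 11.189604759216309
yaw 10.89383985749882 mean [ 0.67345895 -0.21946918]
-0.08 70 0.013
-0.06 72 0.013
-0.04 68 0.0129
-0.02 70 0.0118
0.0 71 0.0104
0.02 67 0.009
0.04 71 0.0079
0.06 69 0.0074
```

View pics/crop_scene.png

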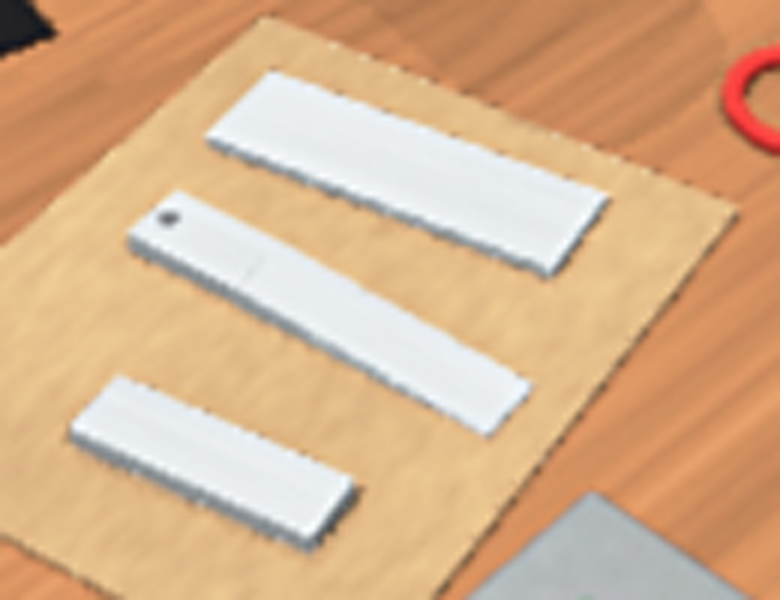

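View pics/crop_top.png

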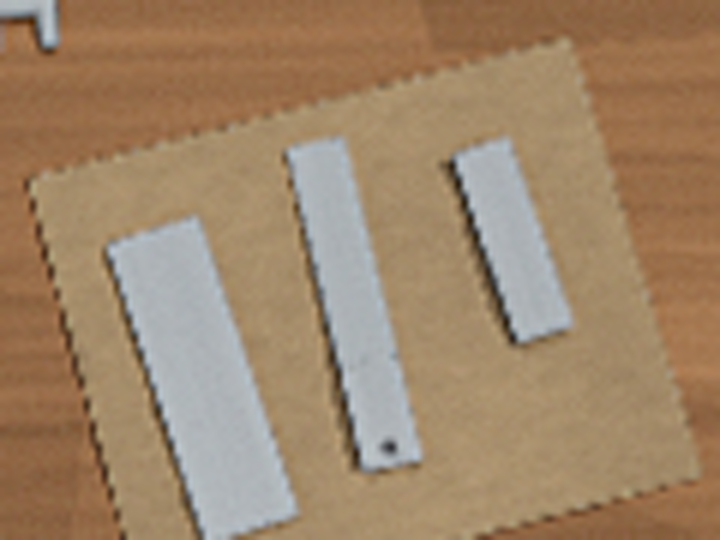

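The crops confirm the choice. The middle strip has a hole and a taper line at its rear, near (375,198) in the top view. Depth shows 13 mm at the robot-side end, falling to about 7 mm at the far end, so the nose points away at yaw ≈ 11°. Now the tooling pose.

```bash
python3 - <<'E'
from h import *
for n in ("scene","top"):
    c=capture(n)
    v,u=np.nonzero(c["z_map"]>0); P=pts(c,np.c_[u,v])
    near=(abs(P[:,0]-.67)<.12)&(abs(P[:,1]-.225)<.1)
    for nm,lo,hi in (("upper",.058,.070),("lower ledge",.034,.046)):
        k=near&(P[:,2]>lo)&(P[:,2]<hi)
        Q=P[k]; m=np.zeros((400,640),np.uint8); m[v[k],u[k]]=1
        nl,lab,st,ce=cv2.connectedComponentsWithStats(m,connectivity=4); i=1+st[1:,4].argmax()
        kk=lab[v[k],u[k]]==i; Q=Q[kk]; z=np.median(Q[:,2])
        q=atz(c,np.c_[u[k][kk],v[k][kk]],z)[:,:2]
        ctr,wh,a=cv2.minAreaRect(q.astype(np.float32)); b=cv2.boxPoints((ctr,wh,a))
        print(n,nm,kk.sum(),"z",z.round(4),Q[:,2].std().round(4),"ctr",np.round(ctr,4),np.round(wh,4),round(a,2)); print(np.round(b,4).tolist())
    k=near&(P[:,2]>.075);print("stub/posts max",P[k,2].max())
    im=c["image"][:,:,::-1]
    x0,y0,x1,y1=(355,155,455,225) if n=="scene" else (160,130,270,220)
    cv2.imwrite(f"pics/tool_{n}.png",cv2.resize(im[y0:y1,x0:x1],None,fx=6,fy=6,interpolation=cv2.INTER_CUBIC))
E
```

```text
scene upper 706 z 0.0635 0.002 ctr [0.6856 0.2189] [0.1383 0.1045] 87.0
[[0.629800021648407, 0.1526000052690506], [0.7340999841690063, 0.14710000157356262], [0.7412999868392944, 0.28519999980926514], [0.6370000243186951, 0.2906999886035919]]
scene lower ledge 543 z 0.0399 0.0022 ctr [0.6704 0.2199] [0.1386 0.1556] 87.97
[[0.5902000069618225, 0.1534000039100647], [0.7457000017166138, 0.14790000021457672], [0.7505999803543091, 0.2863999903202057], [0.5950999855995178, 0.29190000891685486]]
stub/posts max 0.09400813435627975
top upper 1297 z 0.0634 0.002 ctr [0.6819 0.2229] [0.1307 0.1003] 87.32
[[0.6287999749183655, 0.1599999964237213], [0.7289999723434448, 0.15530000627040863], [0.7350999712944031, 0.2858999967575073], [0.6348999738693237, 0.2906000018119812]]
top lower ledge 737 z 0.0401 0.0019 ctr [0.6253 0.2254] [0.1323 0.0693] 88.93
[[0.5895000100135803, 0.1598999947309494], [0.6586999893188477, 0.15860000252723694], [0.6611999869346619, 0.29089999198913574], [0.5918999910354614, 0.2921999990940094]]
stub/posts max 0.09581136327065276
```

View pics/tool_top.png

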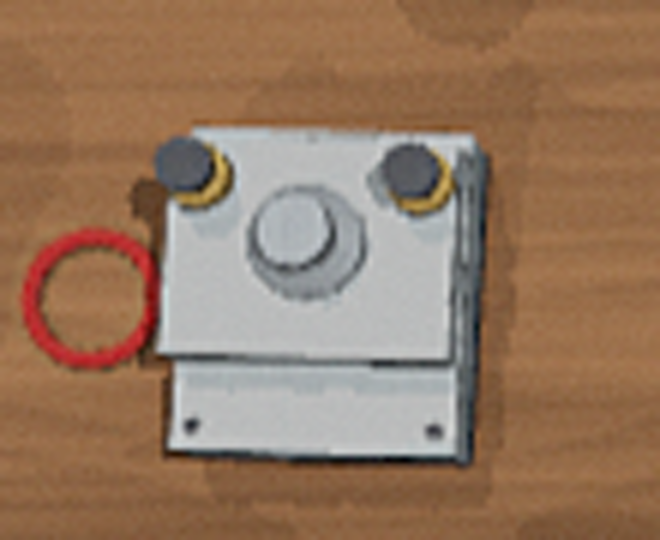

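View pics/tool_scene.png

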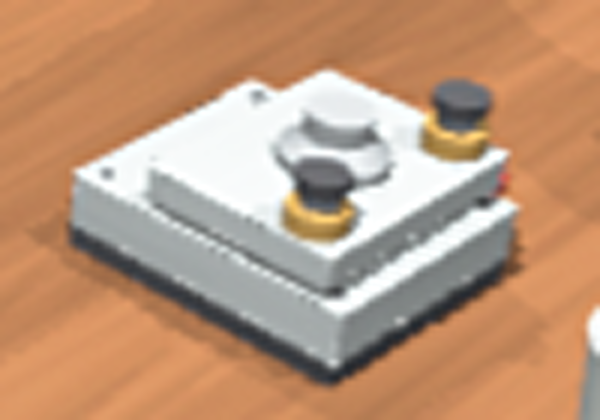

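```bash
python3 - <<'E'
from h import *
c=capture("top"); y=np.radians(11); a=np.array([np.cos(y),np.sin(y)]); n=np.array([-a[1],a[0]]); o=np.array([.6738,-.2195])
for l,z in (("wide_strip",.010),("short_strip",.013)):
    m=spotter.regions_of("top",l)[0]["mask"]; v,u=np.nonzero(m); q=atz(c,np.c_[u,v],z)[:,:2]
    b=cv2.boxPoints(cv2.minAreaRect(q.astype(np.float32))); print(l,"corners in gauge frame mm",np.round(1000*np.c_[(b-o)@a,(b-o)@n],0).tolist())
E
```

```text
wide_strip corners in gauge frame mm [[-97.0, 94.0], [-93.0, 46.0], [57.0, 60.0], [52.0, 108.0]]
short_strip corners in gauge frame mm [[-37.0, -67.0], [-34.0, -98.0], [62.0, -91.0], [59.0, -59.0]]
```

Request:
step_arm:
  motion:
    - [0.042,0.04,0.038,0.005,-0.12]
    - [0.042,0.08,0.076,0.01,-0.24]
    - [0.042,0.12,0.114,0.015,-0.36]
    - [0.042,0.16,0.152,0.02,-0.48]
    - [0.042,0.2,0.19,0.025,-0.62]
  newtons: 40

```text
time_s: 2.72
tcp_pos: [0.3836, 0.3567, 0.2207]
eef_rot: [-180.0, -0.0, 11.3]
contact_force: [1.2, 0.1, -0.3]
gripper_width: 0.0444
```

```bash
cat > go.py <<'E'
import sys
from h import *
# remaining to world x y z yaw in tool axes
x,y,z,yaw=map(float,sys.argv[1:5]); s=r.get_state(); t=s["tcp_pos"]; a=np.radians(s["eef_rot"][2])
d=np.array([x,y,z])-t; ty=np.radians(yaw)-a; ty=(ty+np.pi)%(2*np.pi)-np.pi
print("t",round(s["time_s"],2),"tcp",t.round(4),"rot",s["eef_rot"].round(2),"J",s["joints"].round(1),"F",s["contact_force"].round(2),"M",s["moment"].round(2),"w",round(s["gripper_width"],4))
print("dx dy dz roll",np.round([d[0]*np.cos(a)+d[1]*np.sin(a),d[0]*np.sin(a)-d[1]*np.cos(a),-d[2],-ty],4))
E
python3 go.py 0.6228 -0.2294 0.15 11
```

```text
t 2.73 tcp [0.3836 0.3567 0.2207] rot [-1.7997e+02 -3.0000e-02  1.1280e+01] J [ 64.4   7.3 -20.4   0.  -62.2  36.9] F [ 1.22  0.14 -0.33] M [-0.03 -0.16 -0.01] w 0.0444
dx dy dz roll [0.1199 0.6215 0.0707 0.0049]
```

Request:
step_arm:
  motion:
    - [0.042,0.012,0.06,0.005,0.0]
    - [0.042,0.024,0.12,0.01,0.0]
    - [0.042,0.036,0.18,0.015,0]
    - [0.042,0.048,0.24,0.02,0]
    - [0.042,0.06,0.3,0.03,0.0]

```text
time_s: 3.35
tcp_pos: [0.5003, 0.0736, 0.1912]
eef_rot: [-180.0, -0.1, 11.0]
contact_force: [1.3, 0.4, 0.2]
gripper_width: 0.042
```

Request:
step_arm:
  motion:
    - [0.042,0.012,0.06,0.005,0.0]
    - [0.042,0.024,0.12,0.01,0.0]
    - [0.042,0.036,0.18,0.015,0]
    - [0.042,0.048,0.24,0.02,0]
    - [0.042,0.06,0.3,0.03,0.0]

```text
time_s: 3.98
tcp_pos: [0.6166, -0.2099, 0.1609]
eef_rot: [180.0, -0.1, 11.0]
contact_force: [1.5, 0.6, 1.3]
gripper_width: 0.0422
```

```bash
python3 - <<'E'
from h import *
c=capture("wrist"); cv2.imwrite("pics/w1.png",c["image"][:,:,::-1])
import pickle; pickle.dump(c,open("w1.pkl","wb"))
E
python3 go.py 0.6228 -0.2294 0.15 11
```

```text
t 4.03 tcp [ 0.6176 -0.2155  0.1584] rot [1.7991e+02 8.0000e-02 1.0870e+01] J [-2.100e+00  2.220e+01 -8.700e+00  1.000e-01 -5.910e+01  1.029e+02] F [ 5.53 -3.55  2.16] M [-0.74 -1.08 -0.05] w 0.042
dx dy dz roll [ 0.0025  0.0146  0.0084 -0.0023]
```

View pics/w1.png

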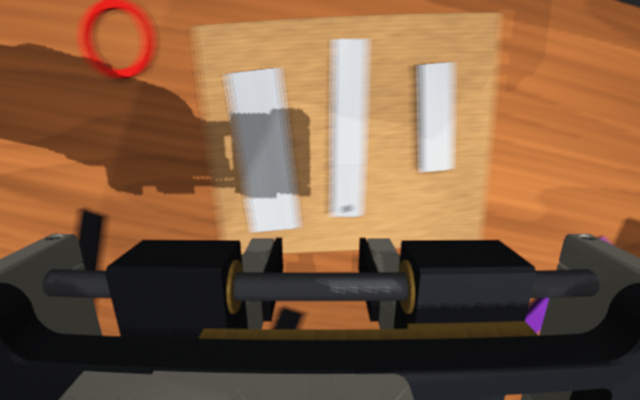

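The wrist view is slightly motion-blurred. It shows the gauge at (348,127) with its hole at (347,209), the wide strip at left and the short strip at right. Settle over the target and measure from here as the second view.

Request:
step_arm:
  motion:
    - [0.042,0.0,0.0,0.02,0]
    - [0.042,0.0,0.0,0.02,0]

```text
time_s: 4.28
tcp_pos: [0.6144, -0.2081, 0.1388]
eef_rot: [-179.9, 0.2, 10.9]
contact_force: [-0.3, -0.7, 0.6]
gripper_width: 0.0421
```

```bash
cat > gm.py <<'E'
from h import *
import sys
c=capture("wrist"); cv2.imwrite(f"pics/{sys.argv[1]}.png",c["image"][:,:,::-1])
for d in spotter.regions_of("wrist","gauge"):
    m=d["mask"]; v,u=np.nonzero(m); q=atz(c,np.c_[u,v],.010)[:,:2]; P=mpts(c,m)
    R=cv2.minAreaRect(q.astype(np.float32)); print(round(d["p"],2),m.sum(),R,"z pct",np.percentile(P[:,2],[3,20,50,80,97]).round(4)); print(cv2.boxPoints(R).round(4).tolist())
    print("yaw", np.degrees(np.arctan2(*np.linalg.svd(q-q.mean(0),full_matrices=False)[2][0][::-1])))
    k=P[:,0]<P[:,0].min()+.05
    print("rear z",np.median(P[k,2]))
E
python3 gm.py w2; python3 go.py 0.6228 -0.2294 0.025 11
```

```text
0.91 687 ((0.5295443534851074, 0.02228904888033867), (0.02991030551493168, 0.044585008174180984), 80.26661682128906) z pct [0.0018 0.003  0.0038 0.0046 0.0057]
[[0.5049999952316284, 0.011300000362098217], [0.5490000247955322, 0.003800000064074993], [0.5540000200271606, 0.0333000011742115], [0.5101000070571899, 0.040800001472234726]]
yaw -149.12363959036088
rear z 0.003752499648066565
0.66 6587 ((0.6746149063110352, -0.21939408779144287), (0.16171981394290924, 0.030282361432909966), 10.737772941589355) z pct [0.0061 0.0085 0.0114 0.0136 0.0147]
[[0.5922999978065491, -0.21960000693798065], [0.5979999899864197, -0.2493000030517578], [0.7569000124931335, -0.219200000166893], [0.7512000203132629, -0.18950000405311584]]
yaw -168.82256561138678
rear z 0.013771464797762534
0.6 232 ((0.47690996527671814, -0.19771024584770203), (0.01360651571303606, 0.028136324137449265), 11.410282135009766) z pct [0.0013 0.0025 0.0032 0.0038 0.0044]
[[0.4675000011920929, -0.18529999256134033], [0.4729999899864197, -0.21279999613761902], [0.4864000082015991, -0.2101999968290329], [0.48080000281333923, -0.1826000064611435]]
yaw -85.52430068254814
rear z 0.0031602810844017504
0.44 128 ((0.5690950751304626, -0.4825907051563263), (0.014800617471337318, 0.12230677157640457), 67.12149810791016) z pct [0.002  0.0027 0.005  0.0089 0.0105]
[[0.5098999738693237, -0.46560001373291016], [0.6226000189781189, -0.5131999850273132], [0.6283000111579895, -0.49950000643730164], [0.5156000256538391, -0.4519999921321869]]
yaw 155.17408423343
rear z 0.005967880740976594
t 4.38 tcp [ 0.6157 -0.2076  0.141 ] rot [179.98   0.    11.04] J [ -1.5  22.8 -10.4   0.  -56.8 102.5] F [-0.3   0.22  0.45] M [-0.04 -0.07  0.01] w 0.0418
dx dy dz roll [0.0028 0.0228 0.116  0.0007]
```

View pics/w2.png

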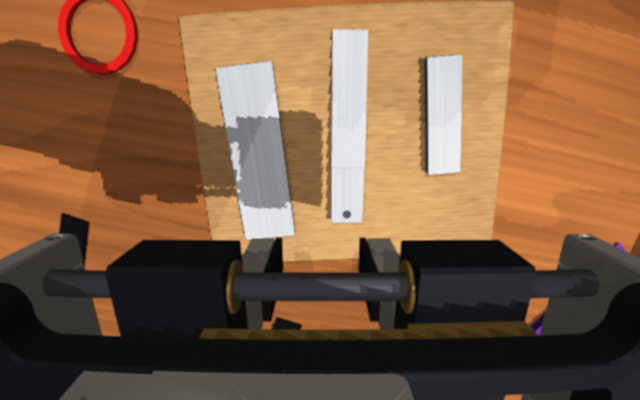

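The sharp view shows the gauge between (331,30) and (365,222), with the hole at (347,214). Two views agree: centre (0.674, -0.2195), rear top z ≈ 13–14 mm. Descend part way and look again.

Request:
step_arm:
  motion:
    - [0.042,0.003,0.022,0.02,0]
    - [0.042,0.003,0.022,0.06,0]
    - [0.042,0.003,0.022,0.085,0]
    - [0.042,0.003,0.022,0.085,0]

```text
time_s: 4.88
tcp_pos: [0.622, -0.228, 0.0548]
eef_rot: [-180.0, 0.1, 11.1]
contact_force: [-1.3, 0.2, 0.2]
gripper_width: 0.0418
```

```bash
python3 - <<'E'
from h import *
c=capture("wrist"); cv2.imwrite("pics/w3.png",c["image"][:,:,::-1])
E
python3 go.py 0.6233 -0.2294 0.025 11
```

```text
t 4.92 tcp [ 0.6232 -0.2283  0.0563] rot [179.98   0.    11.08] J [ -3.3  28.9 -13.1   0.  -48.  104.4] F [-0.98  0.38  0.51] M [-0.05 -0.09 -0.02] w 0.0422
dx dy dz roll [-0.0001  0.0011  0.0313  0.0014]
```

View pics/w3.png

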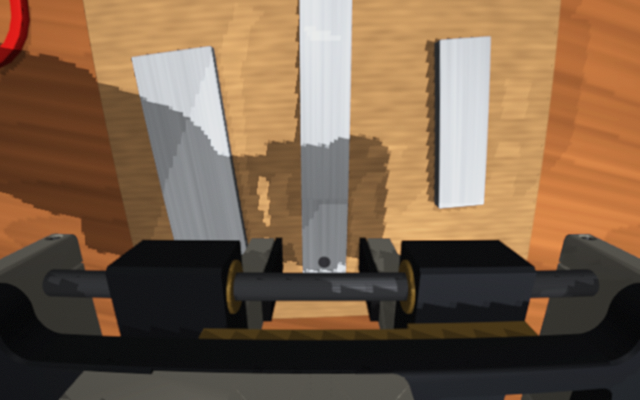

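The gauge is centred between the fingers: strip centre at column 325, finger midpoint at 321. Its hole is at (324,262). Descend and close.

Request:
step_arm:
  motion:
    - [0.042,0.0,0.001,0.02,0]
    - [0.042,0.0,0.001,0.031,0]
    - [0.042,0.0,0.001,0.031,0]
    - [0.01,0.0,0.001,0.031,0]
    - [0.01,0.0,0.001,0.031,0]
  newtons: 50

```text
time_s: 5.55
tcp_pos: [0.6234, -0.2298, 0.0254]
eef_rot: [180.0, -0.1, 11.0]
contact_force: [-0.1, -0.0, 3.4]
gripper_width: 0.0276
```

Request:
step_arm:
  motion:
    - [0.01,0.0,0.0,0.0,0]
    - [0.01,0.0,0.0,0.0,0]
  newtons: 50

```text
time_s: 5.8
tcp_pos: [0.6235, -0.2298, 0.0254]
eef_rot: [180.0, -0.1, 11.0]
contact_force: [-0.7, 1.3, 6.0]
gripper_width: 0.0269
```

Request:
step_arm:
  motion:
    - [0.01,0.0,0.0,-0.02,0]
    - [0.01,0.0,0.0,-0.06,0]
    - [0.01,0.0,0.0,-0.1,0]
    - [0.01,0.0,0.0,-0.12,0]
    - [0.01,0.0,0.0,-0.12,0]

```text
time_s: 6.42
tcp_pos: [0.6235, -0.2298, 0.1459]
eef_rot: [180.0, -0.2, 11.0]
contact_force: [0.6, 0.3, -2.9]
gripper_width: 0.0274
```

```bash
python3 - <<'E'
from h import *
c=capture("wrist"); cv2.imwrite("pics/w4.png",c["image"][:,:,::-1])
c=capture("scene"); cv2.imwrite("pics/s4.png",c["image"][:,:,::-1])
E
python3 go.py 0.5 0.225 0.12 -2.7
```

```text
t 6.53 tcp [ 0.6221 -0.2295  0.1432] rot [-1.7994e+02  9.0000e-02  1.0990e+01] J [ -3.5  23.8  -8.3  -0.  -57.9 104.5] F [-0.21 -0.59 -3.33] M [-0.12  0.16 -0.04] w 0.0271
dx dy dz roll [-0.0332 -0.4694  0.0232  0.2389]
```

View pics/w4.png

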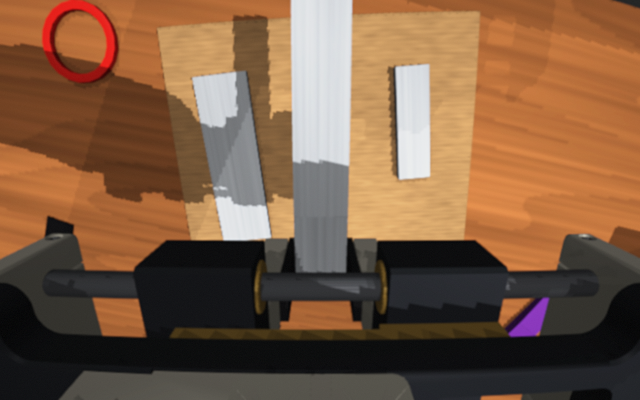

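View pics/s4.png

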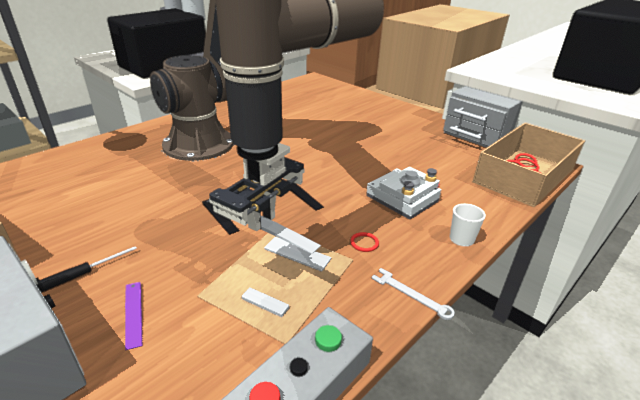

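The gauge is held straight: strip at columns 292–352 between the pads, width 27 mm, and the other strips unmoved. Carry it to the tooling front.

Request:
step_arm:
  motion:
    - [0.01,-0.004,-0.03,0,0.03]
    - [0.01,-0.008,-0.08,0,0.06]
    - [0.01,-0.014,-0.13,0,0.09]
    - [0.01,-0.02,-0.18,0,0.12]
    - [0.01,-0.025,-0.23,0,0.15]

```text
time_s: 7.15
tcp_pos: [0.5528, -0.0076, 0.1428]
eef_rot: [180.0, 0.2, 2.3]
contact_force: [0.6, 0.2, -1.8]
gripper_width: 0.0269
```

```bash
python3 go.py 0.4855 0.232 0.10 -2.7
```

```text
t 7.15 tcp [ 0.5528 -0.0076  0.1428] rot [1.7997e+02 1.7000e-01 2.3400e+00] J [ 19.5  14.4 -22.7  -0.  -53.1  72.9] F [ 0.6   0.2  -1.79] M [ 0.   -0.06  0.05] w 0.0269
dx dy dz roll [-0.0574 -0.2421  0.0428  0.0879]
```

Request:
step_arm:
  motion:
    - [0.01,-0.013,-0.055,0.0,0.03]
    - [0.01,-0.026,-0.11,0.01,0.06]
    - [0.01,-0.04,-0.165,0.02,0.088]
    - [0.01,-0.051,-0.215,0.03,0.088]
    - [0.01,-0.057,-0.242,0.042,0.088]

```text
time_s: 7.78
tcp_pos: [0.4859, 0.2324, 0.1008]
eef_rot: [179.9, 0.1, -2.5]
contact_force: [0.8, 0.1, -2.6]
gripper_width: 0.0271
```

Request:
step_arm:
  motion:
    - [0.01,0,0,0,0]
    - [0.01,0,0,0,0]

```text
time_s: 8.02
tcp_pos: [0.4868, 0.2299, 0.1016]
eef_rot: [179.9, 0.1, -2.6]
contact_force: [-0.7, -0.4, -2.6]
gripper_width: 0.0269
```

```bash
cat > look.py <<'E'
from h import *
import sys,pickle
t=sys.argv[1]
W=capture("wrist"); S=capture("scene"); T=capture("top")
cv2.imwrite(f"pics/w{t}.png",W["image"][:,:,::-1])
cv2.imwrite(f"pics/s{t}.png",cv2.resize(S["image"][120:260,280:480,::-1],None,fx=4,fy=4,interpolation=cv2.INTER_CUBIC))
cv2.imwrite(f"pics/t{t}.png",cv2.resize(T["image"][120:270,150:300,::-1],None,fx=4,fy=4,interpolation=cv2.INTER_CUBIC))
pickle.dump((W,S,T),open(f"l{t}.pkl","wb"))
E
python3 look.py 5; python3 go.py 0.4855 0.232 0.0614 -2.7
python3 - <<'E'
from h import *
import pickle
W,S,T=pickle.load(open("l5.pkl","rb")); s=r.get_state(); p=s["tcp_pos"]; a=np.radians(s["eef_rot"][2])
for n,c in (("W",W),("T",T)):
    v,u=np.nonzero(c["z_map"]>0); P=pts(c,np.c_[u,v])-p; x=P[:,0]*np.cos(a)+P[:,1]*np.sin(a); y=-P[:,0]*np.sin(a)+P[:,1]*np.cos(a)
    for lo in np.arange(.01,.16,.01):
        k=(x>lo)&(x<lo+.01)&(abs(y)<.022)&(P[:,2]>-.026)&(P[:,2]<0.0)
        if k.sum()>5: print(n,round(lo+.005,3),k.sum(),"z",np.median(P[k,2]).round(4),"y",np.percentile(y[k],[2,98]).round(4))
E
```

```text
t 8.18 tcp [0.4875 0.2297 0.1025] rot [ 1.7999e+02  1.0000e-02 -2.7000e+00] J [ 46.1  15.9 -27.1  -0.  -47.1  41.2] F [-1.16  0.93 -1.6 ] M [-0.07  0.1   0.07] w 0.0271
dx dy dz roll [-0.0021 -0.0022  0.0411  0.0001]
W 0.015 1059 z -0.0127 y [-0.0202  0.0196]
W 0.025 1016 z -0.013 y [-0.0126  0.0142]
W 0.035 1076 z -0.0137 y [-0.0125  0.0143]
W 0.045 1118 z -0.0145 y [-0.0125  0.0143]
W 0.055 1145 z -0.0153 y [-0.0126  0.0142]
W 0.065 1183 z -0.016 y [-0.0125  0.014 ]
W 0.075 1293 z -0.0167 y [-0.0127  0.0143]
W 0.085 1285 z -0.0176 y [-0.0126  0.0143]
W 0.095 1304 z -0.0183 y [-0.0127  0.0141]
W 0.105 1339 z -0.019 y [-0.0123  0.0144]
W 0.115 1391 z -0.0198 y [-0.0126  0.0143]
W 0.125 633 z -0.0204 y [-0.0125  0.0138]
T 0.045 30 z -0.0145 y [-0.015   0.0127]
T 0.055 44 z -0.0154 y [-0.0147  0.0115]
T 0.065 44 z -0.0158 y [-0.0148  0.0113]
T 0.075 48 z -0.0169 y [-0.0151  0.0118]
T 0.085 42 z -0.0182 y [-0.015  0.011]
T 0.095 37 z -0.018 y [-0.0145  0.012 ]
T 0.105 43 z -0.0194 y [-0.015  0.012]
T 0.115 44 z -0.0198 y [-0.0152  0.0106]
T 0.125 42 z -0.0207 y [-0.014   0.0124]
```

View pics/w5.png

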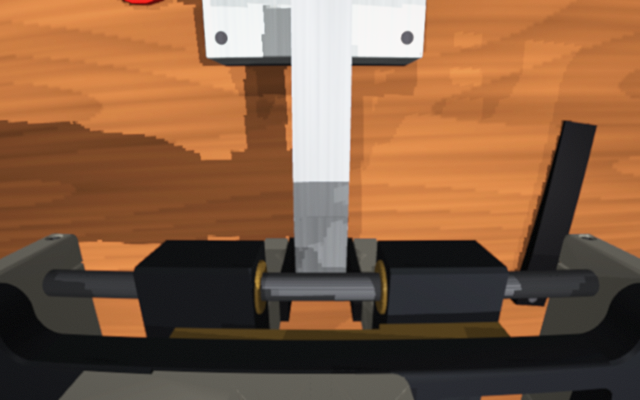

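View pics/s5.png

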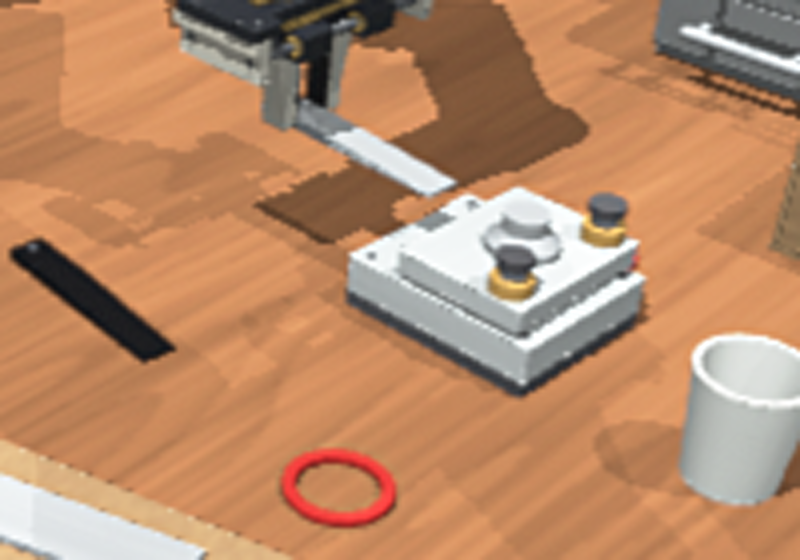

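View pics/t5.png

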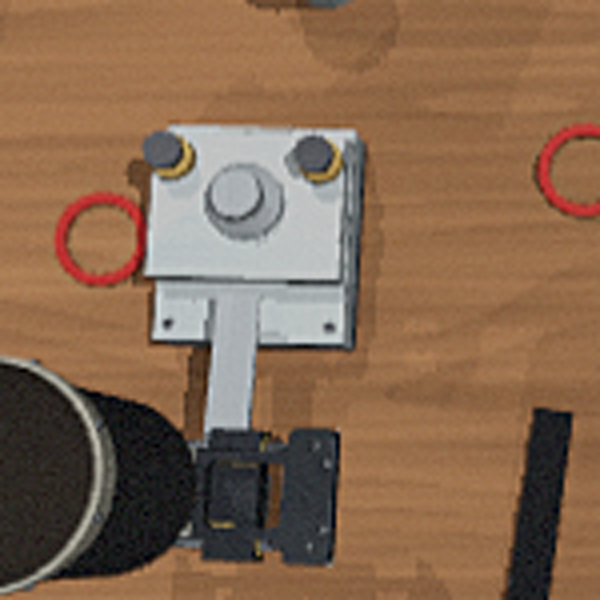

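The gauge is lined up with the tooling: its nose is over the ledge, 13 mm short of the upper plate's front edge, and laterally within 2 mm. It droops about 0.6° in the hand. Lower toward the ledge.

Request:
step_arm:
  motion:
    - [0.01,0,0,0.015,0]
    - [0.01,0,0,0.03,0]
    - [0.01,0,0,0.037,0]
    - [0.01,0,0,0.037,0]
    - [0.01,0,0,0.037,0]

```text
time_s: 8.8
tcp_pos: [0.4875, 0.2308, 0.0657]
eef_rot: [-180.0, -0.0, -2.6]
contact_force: [0.0, 0.7, -2.3]
gripper_width: 0.027
```

Request:
step_arm:
  motion:
    - [0.01,0,0,0,0]
    - [0.01,0,0,0,0]

```text
time_s: 9.05
tcp_pos: [0.4874, 0.2308, 0.0659]
eef_rot: [-180.0, -0.0, -2.6]
contact_force: [-0.3, 0.3, -1.1]
gripper_width: 0.0272
```

```bash
cat > st.py <<'E'
from h import *
s=r.get_state(); print(round(s["time_s"],2),s["tcp_pos"].round(4),s["eef_rot"].round(2),"F",s["contact_force"].round(2),"M",s["moment"].round(3),"w",round(s["gripper_width"],4))
E
python3 st.py
```

```text
9.05 [0.4874 0.2308 0.0659] [-1.7997e+02 -3.0000e-02 -2.6200e+00] F [-0.34  0.26 -1.05] M [-0.022  0.097 -0.071] w 0.0272
```

Request:
step_arm:
  motion:
    - [0.01,0,0,0.001,0]
    - [0.01,0,0,0.0015,0]
    - [0.01,0,0,0.0015,0]

```text
time_s: 9.43
tcp_pos: [0.4873, 0.2306, 0.064]
eef_rot: [180.0, 0.0, -2.6]
contact_force: [0.5, -0.8, -2.0]
gripper_width: 0.0271
```

Request:
step_arm:
  motion:
    - [0.01,0,0,0.0005,0]
    - [0.01,0,0,0.001,0]
    - [0.01,0,0,0.001,0]

```text
time_s: 9.8
tcp_pos: [0.4873, 0.2306, 0.063]
eef_rot: [180.0, 0.0, -2.6]
contact_force: [0.1, -0.9, -2.0]
gripper_width: 0.0268
```

```bash
python3 st.py
```

```text
9.8 [0.4873 0.2306 0.063 ] [180.     0.    -2.63] F [ 0.05 -0.87 -1.97] M [-0.058  0.059 -0.013] w 0.0268
```

Request:
step_arm:
  motion:
    - [0.01,0,0,0.0005,0]
    - [0.01,0,0,0.0005,0]

```text
time_s: 10.05
tcp_pos: [0.4873, 0.2306, 0.0625]
eef_rot: [180.0, 0.0, -2.6]
contact_force: [-0.6, 0.5, -2.0]
gripper_width: 0.0271
```

Request:
step_arm:
  motion:
    - [0.01,0,0,0.0005,0]
    - [0.01,0,0,0.0005,0]

```text
time_s: 10.3
tcp_pos: [0.4873, 0.2306, 0.0621]
eef_rot: [-180.0, -0.0, -2.6]
contact_force: [-0.5, 1.0, -2.5]
gripper_width: 0.0271
```

Request:
step_arm:
  motion:
    - [0.01,0,0,0.0005,0]
    - [0.01,0,0,0.0005,0]

```text
time_s: 10.55
tcp_pos: [0.4873, 0.2307, 0.0616]
eef_rot: [-180.0, -0.0, -2.6]
contact_force: [-0.4, 0.1, -1.7]
gripper_width: 0.027
```

```bash
python3 st.py
```

```text
10.55 [0.4873 0.2307 0.0616] [-180.     -0.     -2.62] F [-0.43  0.14 -1.67] M [-0.046  0.032  0.048] w 0.027
```

Request:
step_arm:
  motion:
    - [0.01,0,0,0.0005,0]
    - [0.01,0,0,0.0005,0]

```text
time_s: 10.8
tcp_pos: [0.4873, 0.2306, 0.0611]
eef_rot: [-180.0, -0.0, -2.6]
contact_force: [0.2, 0.3, -1.3]
gripper_width: 0.0276
```

Request:
step_arm:
  motion:
    - [0.01,0,0,0.0005,0]
    - [0.01,0,0,0.0005,0]

```text
time_s: 11.05
tcp_pos: [0.4873, 0.2306, 0.0606]
eef_rot: [-180.0, -0.0, -2.6]
contact_force: [-0.7, 0.2, 0.1]
gripper_width: 0.0274
```

```bash
python3 st.py; python3 look.py 6
```

```text
11.05 [0.4873 0.2306 0.0606] [-180.     -0.     -2.62] F [-0.69  0.17  0.05] M [-0.084  0.144  0.005] w 0.0274
```

View pics/s6.png

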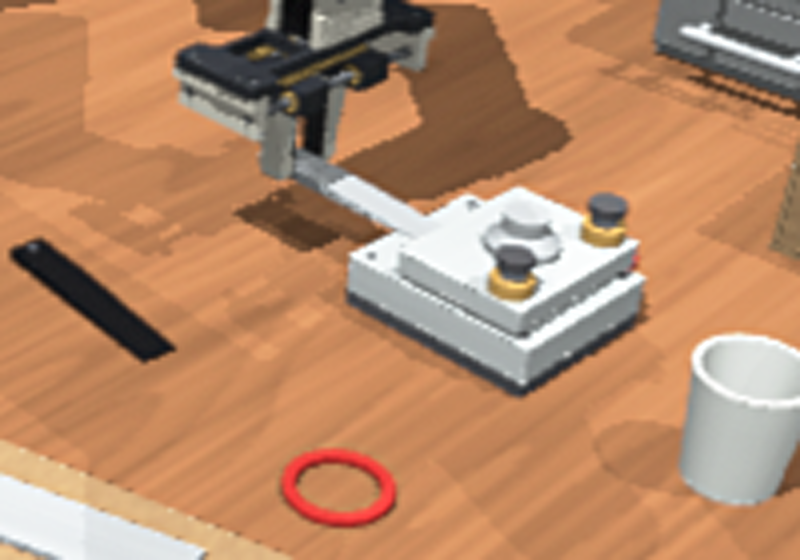

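Light contact with the ledge (about 2 N rise) at TCP z ≈ 0.061, which matches the ledge height of 40 mm. Slide in.

Request:
step_arm:
  motion:
    - [0.01,0,0,-0.0003,0]
    - [0.01,0.008,0,-0.0003,0]
    - [0.01,0.016,0,-0.0003,0]
    - [0.01,0.022,0,-0.0003,0]
    - [0.01,0.022,0,-0.0003,0]

```text
time_s: 11.82
tcp_pos: [0.5101, 0.2297, 0.0608]
eef_rot: [-180.0, -0.0, -2.7]
contact_force: [0.5, 0.3, -0.9]
gripper_width: 0.0269
```

```bash
python3 st.py; python3 look.py 7
```

```text
11.82 [0.5101 0.2297 0.0608] [-1.7999e+02 -3.0000e-02 -2.6500e+00] F [ 0.45  0.29 -0.89] M [-0.062 -0.377  0.069] w 0.0269
```

View pics/t7.png

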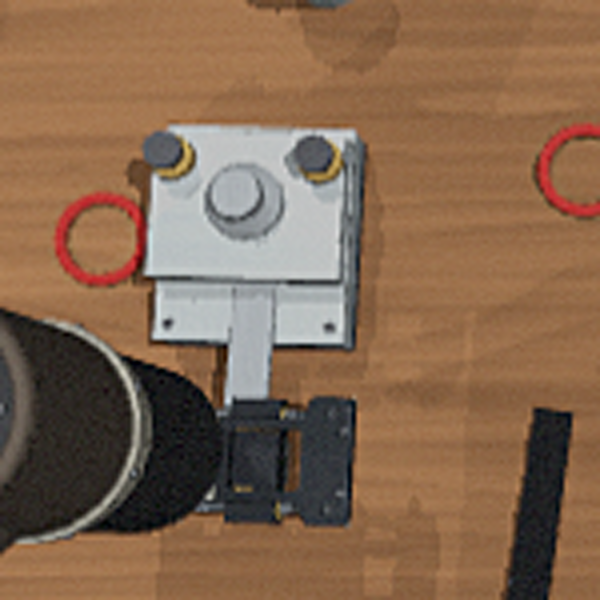

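View pics/w7.png

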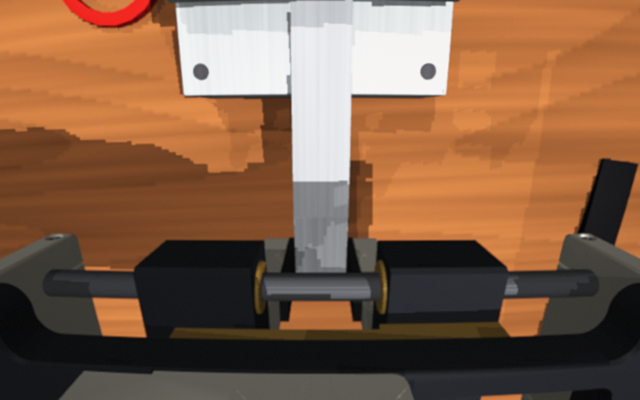

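The nose is in under the upper plate, with the strip running under its edge at about (320,2) in the wrist view, centred. The force is low. Continue in.

Request:
step_arm:
  motion:
    - [0.01,0.006,0,0,0]
    - [0.01,0.012,0,0,0]
    - [0.01,0.018,0,0,0]
    - [0.01,0.018,0,0,0]

```text
time_s: 12.48
tcp_pos: [0.5281, 0.2289, 0.0609]
eef_rot: [-180.0, -0.0, -2.6]
contact_force: [0.5, -0.0, 0.1]
gripper_width: 0.0271
```

```bash
python3 st.py
```

```text
12.47 [0.5281 0.2289 0.0609] [-1.7998e+02 -4.0000e-02 -2.6400e+00] F [ 0.54 -0.04  0.14] M [-0.111 -0.408 -0.066] w 0.0271
```

Request:
step_arm:
  motion:
    - [0.01,0.004,0,0,0]
    - [0.01,0.008,0,0,0]
    - [0.01,0.008,0,0,0]

```text
time_s: 12.85
tcp_pos: [0.5357, 0.2285, 0.0609]
eef_rot: [-180.0, -0.0, -2.6]
contact_force: [1.5, -1.0, 0.7]
gripper_width: 0.0271
```

Request:
step_arm:
  motion:
    - [0.01,0.002,0,0,0]
    - [0.01,0.004,0,0,0]
    - [0.01,0.004,0,0,0]

```text
time_s: 13.22
tcp_pos: [0.5394, 0.2283, 0.0609]
eef_rot: [-180.0, -0.0, -2.6]
contact_force: [-0.9, -0.8, 0.3]
gripper_width: 0.0274
```

Request:
step_arm:
  motion:
    - [0.01,0.002,0,0,0]
    - [0.01,0.003,0,0,0]
    - [0.01,0.003,0,0,0]

```text
time_s: 13.6
tcp_pos: [0.5424, 0.2281, 0.0609]
eef_rot: [-180.0, -0.0, -2.6]
contact_force: [-1.1, -0.7, 1.3]
gripper_width: 0.0268
```

```bash
python3 st.py
```

```text
13.6 [0.5424 0.2281 0.0609] [-1.80e+02 -1.00e-02 -2.62e+00] F [-1.13 -0.68  1.3 ] M [-0.133  0.279  0.017] w 0.0268
```

Request:
step_arm:
  motion:
    - [0.01,0.001,0,0,0]
    - [0.01,0.002,0,0,0]
    - [0.01,0.002,0,0,0]

```text
time_s: 13.98
tcp_pos: [0.5444, 0.228, 0.0609]
eef_rot: [-180.0, -0.0, -2.6]
contact_force: [-1.9, -0.0, 0.7]
gripper_width: 0.0273
```

Request:
step_arm:
  motion:
    - [0.01,0.001,0,0,0]
    - [0.01,0.002,0,0,0]
    - [0.01,0.002,0,0,0]

```text
time_s: 14.35
tcp_pos: [0.5464, 0.2279, 0.0609]
eef_rot: [-180.0, -0.0, -2.6]
contact_force: [-0.6, -0.1, 1.2]
gripper_width: 0.0271
```

```bash
python3 st.py
```

```text
14.35 [0.5464 0.2279 0.0609] [-1.80e+02 -1.00e-02 -2.63e+00] F [-0.63 -0.11  1.16] M [-0.132  0.406 -0.021] w 0.0271
```

Request:
step_arm:
  motion:
    - [0.01,0,0,-0.0004,0]
    - [0.01,0.0,0,-0.0004,0]

```text
time_s: 14.6
tcp_pos: [0.5464, 0.228, 0.0613]
eef_rot: [-180.0, -0.0, -2.6]
contact_force: [-1.8, -0.2, -0.2]
gripper_width: 0.0271
```

```bash
python3 st.py
```

```text
14.6 [0.5464 0.228  0.0613] [-1.7999e+02 -1.0000e-02 -2.6200e+00] F [-1.82 -0.19 -0.24] M [-0.168  0.03   0.022] w 0.0271
```

Request:
step_arm:
  motion:
    - [0.01,0.001,0,0,0]
    - [0.01,0.002,0,0,0]
    - [0.01,0.002,0,0,0]

```text
time_s: 14.98
tcp_pos: [0.5483, 0.2278, 0.0612]
eef_rot: [180.0, 0.0, -2.6]
contact_force: [0.2, -0.4, 1.0]
gripper_width: 0.0269
```

```bash
python3 st.py
```

```text
14.97 [0.5483 0.2278 0.0612] [180.     0.    -2.63] F [ 0.18 -0.43  0.96] M [-0.083  0.303 -0.029] w 0.0269
```

Request:
step_arm:
  motion:
    - [0.01,0.001,0,0,0]
    - [0.01,0.001,0,0,0]

```text
time_s: 15.22
tcp_pos: [0.5493, 0.2278, 0.0612]
eef_rot: [180.0, -0.0, -2.6]
contact_force: [-1.1, 0.6, 1.4]
gripper_width: 0.0273
```

Request:
step_arm:
  motion:
    - [0.01,0.001,0,0,0]
    - [0.01,0.001,0,0,0]

```text
time_s: 15.48
tcp_pos: [0.5503, 0.2277, 0.0613]
eef_rot: [-180.0, -0.0, -2.6]
contact_force: [0.1, -0.5, 0.4]
gripper_width: 0.0274
```

Request:
step_arm:
  motion:
    - [0.01,0.001,0,0,0]
    - [0.01,0.001,0,0,0]

```text
time_s: 15.72
tcp_pos: [0.5513, 0.2277, 0.0613]
eef_rot: [-180.0, -0.0, -2.6]
contact_force: [-2.1, 0.2, 0.5]
gripper_width: 0.0272
```

```bash
python3 st.py
```

```text
15.72 [0.5513 0.2277 0.0613] [-1.80e+02 -1.00e-02 -2.62e+00] F [-2.06  0.22  0.55] M [-0.142  0.296  0.009] w 0.0272
```

Request:
step_arm:
  motion:
    - [0.01,0.001,0,0,0]
    - [0.01,0.001,0,0,0]

```text
time_s: 15.98
tcp_pos: [0.5522, 0.2277, 0.0613]
eef_rot: [180.0, 0.0, -2.6]
contact_force: [-2.9, 0.1, 2.4]
gripper_width: 0.0272
```

Request:
step_arm:
  motion:
    - [0.01,0.001,0,0,0]
    - [0.01,0.001,0,0,0]

```text
time_s: 16.23
tcp_pos: [0.5527, 0.2275, 0.0612]
eef_rot: [180.0, 0.1, -2.6]
contact_force: [-4.3, 1.3, 3.5]
gripper_width: 0.0272
```

```bash
python3 st.py
```

```text
16.23 [0.5527 0.2275 0.0612] [ 1.7998e+02  5.0000e-02 -2.6300e+00] F [-4.29  1.25  3.54] M [0.176 1.776 0.036] w 0.0272
```

Snug onset is at about 52 mm past the edge, against 53 mm predicted from the 5.4 mm gap. Finish with half-millimetre steps.

Request:
step_arm:
  motion:
    - [0.01,0.0005,0,0,0]
    - [0.01,0.0005,0,0,0]
    - [0.01,0.0005,0,0,0]

```text
time_s: 16.6
tcp_pos: [0.5528, 0.2274, 0.0612]
eef_rot: [180.0, 0.1, -2.6]
contact_force: [-6.1, 0.6, 4.0]
gripper_width: 0.0272
```

```bash
python3 st.py
```

```text
16.6 [0.5528 0.2274 0.0612] [ 1.7997e+02  8.0000e-02 -2.6300e+00] F [-6.08  0.61  3.95] M [0.443 2.529 0.061] w 0.0272
```

Request:
step_arm:
  motion:
    - [0.01,0,0,0,0]
    - [0.01,0,0,0,0]
    - [0.01,0,0,0,0]
    - [0.01,0,0,0,0]
    - [0.01,0,0,0,0]

```text
time_s: 17.23
tcp_pos: [0.5529, 0.2275, 0.0612]
eef_rot: [180.0, 0.1, -2.6]
contact_force: [-6.2, 1.9, 4.8]
gripper_width: 0.027
```

```bash
python3 st.py; python3 look.py 8; python3 st.py; python3 - <<'E'
from h import *
import pickle
for t in "58":
    W,S,T=pickle.load(open(f"l{t}.pkl","rb"))
    for n,c in (("S",S),("T",T)):
        v,u=np.nonzero(c["z_map"]>0);P=pts(c,np.c_[u,v]);
        k=(abs(P[:,0]-.682)<.04)&(abs(P[:,1]-.223)<.055)&(P[:,2]>.057)&(P[:,2]<.07); print(t,n,k.sum(),P[k,2].mean().round(5),np.median(P[k,2]).round(5))
E
```

```text
17.23 [0.5529 0.2275 0.0612] [ 1.7997e+02  8.0000e-02 -2.6300e+00] F [-6.23  1.87  4.79] M [0.409 2.482 0.017] w 0.027
17.38 [0.5528 0.2275 0.0612] [ 1.7997e+02  8.0000e-02 -2.6300e+00] F [-6.17  1.54  4.33] M [0.411 2.479 0.037] w 0.0268
5 S 332 0.06404 0.06385
5 T 809 0.06378 0.06358
8 S 319 0.06406 0.06386
8 T 816 0.06376 0.06364
```

View pics/s8.png

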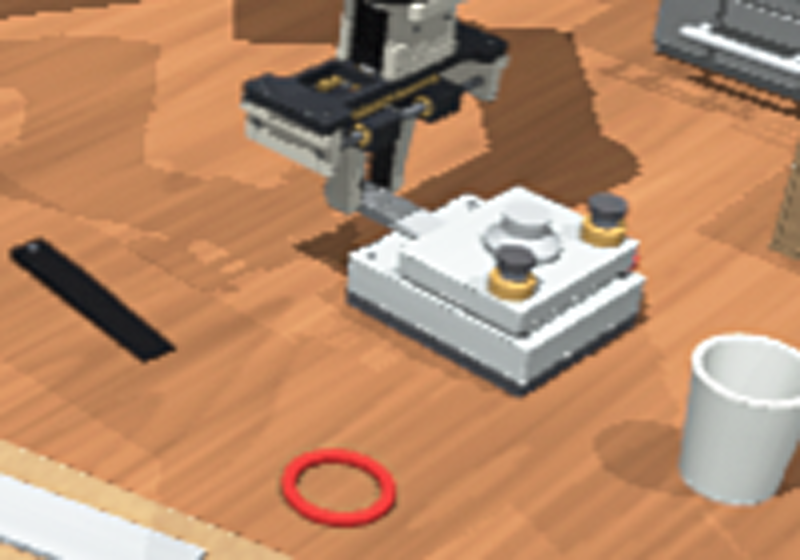

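View pics/t8.png

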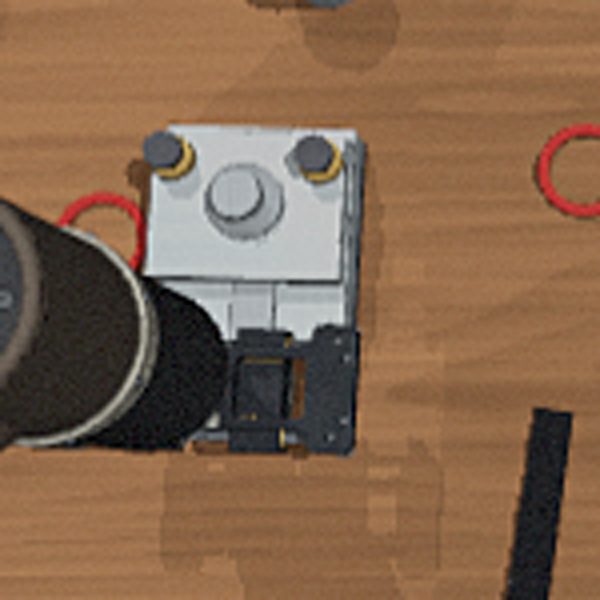

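View pics/w8.png

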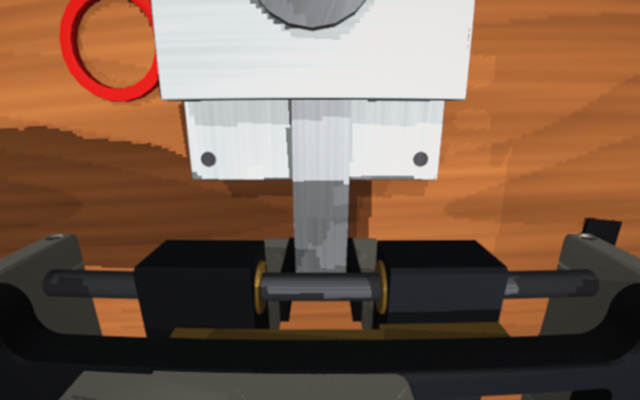

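Stable hold: Fx ≈ -6.2 N and the plate top height is unchanged. The pitching moment (2.5 N·m) and net upward Fz suggest the tail is held slightly low, which pries the nose up. Raise the tail a little to unload that.

Request:
step_arm:
  motion:
    - [0.01,0,0,-0.0003,0]
    - [0.01,0,0,-0.0003,0]
    - [0.01,0,0,-0.0003,0]

```text
time_s: 17.75
tcp_pos: [0.5539, 0.2276, 0.0615]
eef_rot: [-180.0, -0.0, -2.6]
contact_force: [-0.7, 0.5, -0.7]
gripper_width: 0.027
```

```bash
python3 st.py; python3 -c "
from h import *
capture('wrist')"; python3 st.py
```

```text
17.75 [0.5539 0.2276 0.0615] [-1.80e+02 -1.00e-02 -2.62e+00] F [-0.74  0.53 -0.65] M [-0.005  0.361  0.06 ] w 0.027
17.8 [0.554  0.2276 0.0615] [-1.7999e+02 -1.0000e-02 -2.6300e+00] F [-1.31  0.29 -1.28] M [0.048 0.267 0.046] w 0.0268
```

Request:
step_arm:
  motion:
    - [0.01,0,0,-0.0003,0]
    - [0.01,0,0,-0.0003,0]
    - [0.01,0,0,-0.0003,0]

```text
time_s: 18.18
tcp_pos: [0.5539, 0.2276, 0.0618]
eef_rot: [-180.0, -0.0, -2.6]
contact_force: [1.1, -0.9, -3.5]
gripper_width: 0.0271
```

```bash
python3 st.py; python3 -c "
from h import *
capture('wrist')"; python3 st.py
```

```text
18.18 [0.5539 0.2276 0.0618] [-1.80e+02 -1.00e-02 -2.62e+00] F [ 1.06 -0.86 -3.52] M [ 0.019 -0.503  0.011] w 0.0271
18.23 [0.5539 0.2276 0.0618] [-1.80e+02 -1.00e-02 -2.62e+00] F [ 1.    0.21 -3.72] M [-0.036 -0.577  0.007] w 0.0271
```

It was prying: the gauge slid 1 mm further once relieved, and 0.3 mm more lift is too much. Return to z = 0.0615, which is near neutral, and push in again.

Request:
step_arm:
  motion:
    - [0.01,0,0,0.0003,0]
    - [0.01,0.0005,0,0.0003,0]
    - [0.01,0.0005,0,0.0003,0]

```text
time_s: 18.6
tcp_pos: [0.554, 0.2275, 0.0615]
eef_rot: [180.0, 0.0, -2.6]
contact_force: [-0.5, 0.5, -1.1]
gripper_width: 0.0272
```

```bash
python3 st.py
```

```text
18.6 [0.554  0.2275 0.0615] [ 1.7999e+02  2.0000e-02 -2.6300e+00] F [-0.46  0.54 -1.14] M [0.131 0.391 0.01 ] w 0.0272
```

Request:
step_arm:
  motion:
    - [0.01,0.0005,0,0,0]
    - [0.01,0.0005,0,0,0]
    - [0.01,0.0005,0,0,0]

```text
time_s: 18.98
tcp_pos: [0.5545, 0.2274, 0.0615]
eef_rot: [180.0, 0.0, -2.6]
contact_force: [-1.2, 1.1, -2.0]
gripper_width: 0.0269
```

```bash
python3 st.py
```

```text
18.98 [0.5545 0.2274 0.0615] [ 1.7999e+02  2.0000e-02 -2.6300e+00] F [-1.18  1.08 -1.96] M [0.07  0.673 0.019] w 0.0269
```

Request:
step_arm:
  motion:
    - [0.01,0.0005,0,0,0]
    - [0.01,0.0005,0,0,0]
    - [0.01,0.0005,0,0,0]

```text
time_s: 19.35
tcp_pos: [0.5549, 0.2274, 0.0615]
eef_rot: [180.0, 0.0, -2.6]
contact_force: [-2.8, -0.4, -0.6]
gripper_width: 0.0272
```

```bash
python3 st.py
```

```text
19.35 [0.5549 0.2274 0.0615] [ 1.7998e+02  3.0000e-02 -2.6300e+00] F [-2.8  -0.35 -0.59] M [ 0.062  1.226 -0.017] w 0.0272
```

Request:
step_arm:
  motion:
    - [0.01,0.0005,0,0,0]
    - [0.01,0.0005,0,0,0]
    - [0.01,0.0005,0,0,0]

```text
time_s: 19.73
tcp_pos: [0.5553, 0.2273, 0.0614]
eef_rot: [180.0, 0.0, -2.6]
contact_force: [-4.7, 0.2, -0.8]
gripper_width: 0.0271
```

```bash
python3 st.py
```

```text
19.73 [0.5553 0.2273 0.0614] [ 1.7998e+02  4.0000e-02 -2.6300e+00] F [-4.71  0.19 -0.8 ] M [ 0.084  1.87  -0.022] w 0.0271
```

Request:
step_arm:
  motion:
    - [0.01,0.0005,0,0,0]
    - [0.01,0.0005,0,0,0]
    - [0.01,0.0005,0,0,0]
    - [0.01,0.0005,0,0,0]

```text
time_s: 20.23
tcp_pos: [0.5555, 0.2273, 0.0614]
eef_rot: [180.0, 0.1, -2.6]
contact_force: [-7.3, 0.3, 0.1]
gripper_width: 0.0269
```

```bash
python3 st.py; python3 look.py 9; python3 st.py
```

```text
20.23 [0.5555 0.2273 0.0614] [ 1.7997e+02  7.0000e-02 -2.6300e+00] F [-7.32  0.29  0.06] M [0.208 2.351 0.019] w 0.0269
20.38 [0.5556 0.2273 0.0615] [ 1.7997e+02  6.0000e-02 -2.6300e+00] F [-6.6   1.87  0.33] M [0.231 2.342 0.077] w 0.0272
```

Request:
step_arm:
  motion:
    - [0.01,0,0,0,0]
    - [0.01,0,0,0,0]
    - [0.01,0,0,0,0]
    - [0.01,0,0,0,0]
    - [0.01,0,0,0,0]

```text
time_s: 21.0
tcp_pos: [0.5555, 0.2273, 0.0615]
eef_rot: [180.0, 0.1, -2.6]
contact_force: [-6.1, 0.3, 0.7]
gripper_width: 0.027
```

```bash
python3 st.py; python3 look.py 10; python3 - <<'E'
from h import *
import pickle
for t in ("5","10"):
    W,S,T=pickle.load(open(f"l{t}.pkl","rb"))
    for n,c in (("S",S),("T",T)):
        v,u=np.nonzero(c["z_map"]>0);P=pts(c,np.c_[u,v]);
        k=(abs(P[:,0]-.682)<.04)&(abs(P[:,1]-.223)<.055)&(P[:,2]>.057)&(P[:,2]<.07); print(t,n,k.sum(),P[k,2].mean().round(5))
W5=pickle.load(open("l5.pkl","rb"));W=pickle.load(open("l10.pkl","rb"))
# upper plate image shift between before/after (scene + top)
for i,(y0,y1,x0,x1) in ((1,(168,205,385,440)),(2,(150,188,190,240))):
    a=cv2.cvtColor(W5[i]["image"],cv2.COLOR_RGB2GRAY)[y0:y1,x0:x1].astype(np.float32);b=cv2.cvtColor(W[i]["image"],cv2.COLOR_RGB2GRAY)[y0:y1,x0:x1].astype(np.float32)
    print("shift px",cv2.phaseCorrelate(a,b))
print("nose past edge mm",1000*(r.get_state()["tcp_pos"][0]+.1315-.632))
E
```

```text
21.0 [0.5555 0.2273 0.0615] [ 1.7997e+02  6.0000e-02 -2.6300e+00] F [-6.12  0.3   0.67] M [0.185 2.294 0.052] w 0.027
5 S 332 0.06404
5 T 809 0.06378
10 S 323 0.06395
10 T 813 0.06383
shift px ((-0.020991541705853933, -0.06733156809863061), 0.997446645696958)
shift px ((0.015543029137031539, -0.011247526135463204), 0.9866240681409836)
nose past edge mm 55.05192866235509
```

View pics/s10.png

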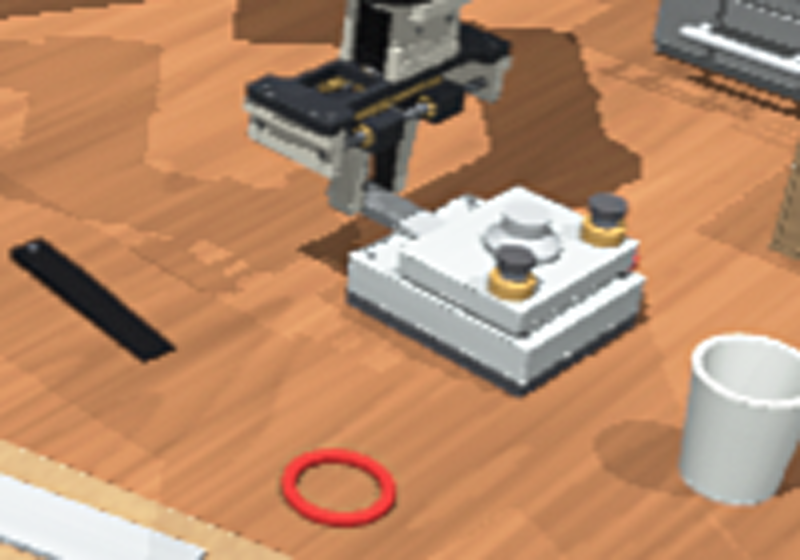

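View pics/w10.png

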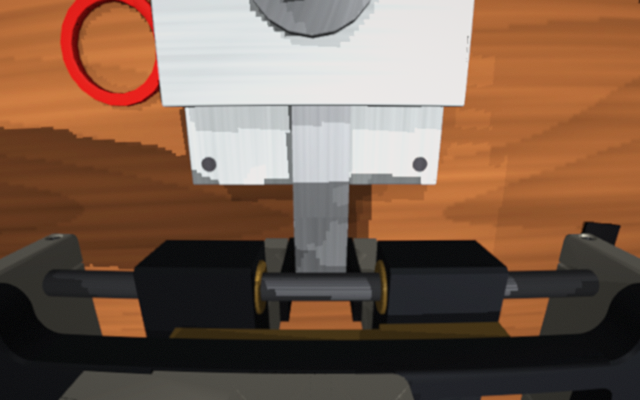

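The pictures show the gauge straight under the upper plate, entering at about (322,105) in the wrist view. The plate has not shifted (under 0.1 px), the rings are untouched, and the push holds steady at 6–7 N. Handing in.

```bash
python3 -c "
from plant import workorder
print(workorder.close_job())"; python3 st.py
```

```text
the job is handed in; nothing more can be done
None
the job is handed in; nothing more can be done
```

I gripped the taper gauge by its rear, carried it to the weld tooling, and slid it in along the lower plate until it wedged. The nose is about 55 mm past the upper plate's front edge. I handed the job in at about 21 s with the gauge still gripped. No verdict was reported.

**Last checks**
- **Push:** it held steady at about 6–7 N.
- **Grip:** the opening was 27 mm with the grip set to 50 N.
- **Alignment:** the gauge sat within about 2 mm of the middle and within 1° of straight.
- **Upper plate:** its height matched the earlier views to about 0.1 mm, and it shifted less than 0.1 px in the pictures.
- **Other strips and rings:** the strips lay undisturbed after the lift. Afterwards only a corner of the sheet showed in the views I checked. Both rings lay where they were.

**One thing that went wrong:** the first snug reading was false. The tail was held about 0.3 mm too low and was prying the nose up. I raised it, the gauge slid about 1 mm further, and I pushed in again until it was snug.

**What I could not measure:** the force on each plate separately. I inferred it from the wrist force and an assumed friction, which puts the upper plate at roughly 10–18 N. If friction is as low as 0.1, it could be near the 25 N limit.

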